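# Lock out the telescoping target stand and clamp the gauge block

### The job

Set up the tilted target stand: take its small metal head, draw the telescoping column out along its own lean until the lock button snaps out of the side of the collar, and let go. Then pick up the engraved gauge block and clamp it in the head, scale upwards: with the block, push the spring jaw back, lower the block flat onto the head between jaw and fixed lip, its longer sides running from lip to jaw, and let the jaw close on it. Leave the V block, the wax tin and the lens cap where they are, and leave the column locked.

Things in the scene. Friction and masses are not known exactly. Their poses are not given: they have to be found in the camera images.
- stand: Fixed stand: dark base plate 130 x 100 x 12 mm, origin at the centre of its underside on the table. A grey tube, 26 mm round, 104 mm long, leans 30 degrees from vertical to the stand's -x (towards the robot): its axis starts at (30, 0, 12) mm in the stand frame and runs along (-0.5, 0, 0.866). The collar at its top, 32 x 32 x 28 mm, has the lock button's hole on its -y side.
- lock_hole (a point): Centre of the lock button's hole on the -y face of the collar; the button (10 mm round, bright steel) stands 4.5 mm out of it when the column is locked and cannot be seen before that.
- head_seat (a point): Centre of the block's place on the upper face of the moving head. z = column axis, up and out, 30 degrees from vertical; x = up the slope, from fixed lip to spring jaw; y = across, level. Head: metal bar 26 mm wide (y), 18 mm thick (z -18 to 0), x -24.5 to 49.5 mm, sides free to grasp across y. On top: lip, jaw, and at x 45.5 to 49.5 mm the spring's bracket, 14 mm high.
- head_grip (a point): Middle of the head bar, 9 mm below head_seat along the column's axis. Axes as head_seat. Below the head is only the 18 mm round inner tube; with the column fully in, the collar begins 26 mm below the head's underside.
- lip_top (a point): Middle of the upper inner edge of the fixed lip at the lower end of the head: x = -17.5 mm from head_seat; the lip is 26 mm wide, 6 mm thick and stands 5 mm above the head's face. Axes as head_seat.
- jaw_face (a point): Middle of the lower edge of the spring jaw's flat front face, at the level of the head's face; x = 12.5 mm from head_seat when closed; moves with the jaw. The jaw is 22 mm wide, 10 mm long and reaches from 0.5 to 16 mm above the head's face (a thin ridge on its back edge ends at 18 mm). Axes as head_seat.
- column (a joint): Extension of the telescoping column along its axis in m: 0 = fully in, 0.0615 = end stop. It slides with about 4 N of friction plus its 0.15 kg and stays where it is left. The button snaps out by itself at about 0.0575 and then keeps the column from going back.
- lock_button (a joint): How far the spring-loaded lock button has come out, in m: 0 = held in under the tube's wall, 0.007 = fully out, column locked.
- jaw (a joint): Opening of the spring jaw along head_seat's +x, in m: 0 = closed (30 mm between lip and jaw), 0.014 = end stop; the spring pushes it shut with 2.5 N at 0 and 5 N at the stop. With the 35 mm block clamped it reads about 0.005.
- gauge_block: Ground steel gauge block with an engraved scale on its upper face, 30 mm (its x) x 35 mm (its y) x 11 mm (z), 0.09 kg, origin at the centre of its underside, lying flat, scale up, on the table. Either of its ends may face the jaw.
- v_block: Bystander: steel V block, 26 x 26 x 22 mm, origin at the centre of its underside.
- wax_tin: Bystander: round white tin with a green lid, 60 mm across, 25 mm high, origin at the centre of its underside.
- lens_cap: Bystander: black lens cap lying open side up, 36 mm across, 15 mm high, origin at the centre of its underside.
There are look-alikes about, which are no part of the job. Several things look just like the gauge_block: the one meant starts farthest to the robot's left.

How it is judged (in metres and radians):
On the way, in this order (a step that is already met when the one before it is completed fails the run):
1. the column is drawn out and its lock button has snapped out (value of joint column above 0.0555 m and value of joint lock_button above 0.005 m), for 0.2 s.
2. the gauge block, at the head of the locked column, pushes the spring jaw back (all of step 1 and value of joint jaw above 0.0045 m and distance between gauge_block and head_seat below 0.025 m), for 0.1 s.
At the end, for the whole second after the job is handed in: Column out over 55.5 mm, button over 5 mm out; block released and still, scale up, flat on the head (0.1 rad), within 4 mm of head_seat in x, 6 mm in y, 2.5 mm in z, long sides along the jaw's travel (0.12 rad), jaw closed on it (3 to 7.5 mm) (all of step 1 and value of joint jaw between 0.003 and 0.0075 m and x of gauge_block in the frame of head_seat between -0.004 and 0.004 m and y of gauge_block in the frame of head_seat between -0.006 and 0.006 m and z of gauge_block in the frame of head_seat between -0.0025 and 0.0025 m and angle between the z axis of gauge_block and the z axis of head_seat, either way round below 0.1 rad and angle between the y axis of gauge_block and the x axis of head_seat, either way round below 0.12 rad and angle between gauge_block's own z axis and vertical below 0.8 rad and linear speed of gauge_block below 0.02 m/s); the robot touches nothing.
It fails at once if the V block is pushed more than 2 cm (distance of v_block from where it was at the start of the episode above 0.02 m).
It fails at once if the wax tin is pushed more than 2 cm (distance of wax_tin from where it was at the start of the episode above 0.02 m).
It fails at once if the lens cap is pushed more than 2 cm (distance of lens_cap from where it was at the start of the episode above 0.02 m).
It also fails if it takes over 51 s, if anything falls off the work surface, if the arm or the gripper's body presses on something with over 40 N, if the wrist force passes 120 N, or if a joint passes its speed limit or range.

### The arm

A 6-joint arm with a two-finger parallel gripper is mounted at the origin on a cart in front of the work surface, level with it; the furniture and walls round the work are solid. World frame = base frame: x ahead of the robot, y to its left, z up, the work surface at z = 0. Lengths are in m, angles in degrees, forces in N, time in s.
With the tool pointing down it reaches from about 0.25 to 0.725 m from the base axis. Payload 9.7 kg.
Tool frame: the origin (TCP) lies between the finger pads; the fingertips stand 19 mm ahead of it and the grasp point (between the pads) is the TCP; z points along the fingers, y is the line along which they close (so a half turn about z gives the same grasp; the last joint's range is limited). The gripper opens to 85 mm and grips with 20 to 120 N. Pads are 22 mm wide; open, the fingers measure 114 mm over their backs; the gripper's body (76 mm by 85 mm) begins 54 mm behind the grasp point. The pads swing forward as they close: fully open they stand 13 mm farther back than shut.
Start: joints at [74.198, 4.979, 10.078, 95.1, 0, 90], TCP at [0.15, 0.529, 0.25] pointing down, gripper open.
Joint ranges: [-179.16, 179.16], [-48.56, 103.87], [-65.8, 70.77], [-126.05, 130.52], [-82.76, 87.17], [-180, 180]. Speed limits (degrees/s): [127.2, 127.2, 147.25, 180, 180, 180].

### API

Orientations are given as [roll, pitch, yaw] about the fixed x, y, z axes, in that order (R = Rz(yaw) Ry(pitch) Rx(roll)).
In Python, from workcell import telemetry, camera, calibration, workorder gives the robot as it stands.
- The arm moves only by the tool play_rows, never from a script. Its argument "increments" is a list of rows, each a list of 3 entries, a list of its own where there are three numbers: the shift along the tool's x, y, z in mm, then the turn, a rotation vector about the tool's x, y, z in degrees, then the closure, from 0 (fully open) to 1 (shut). In form: [[[x, y, z], [ax, ay, az], jaw], ...]. A call has 1 to 20 rows; each row is the pose to reach, as a shift and turn from the pose commanded when the call began, along the tool's axes at that moment; what a row does not reach only later rows make up. A row lasts 1/10 s, in which the tool goes at most 50 mm and 8.59 degrees, less where a joint would pass 70% of its speed; a pose out of reach is approached as far as the arm can. A call with a gripper value outside its range is refused whole. The fingers move at their own pace and stop on an object; "grip_force" is the grip in N (left out, the last holds). Time passes only in rows, so rows that repeat a pose let the fingers close. It gives the time, the measured TCP pose, the force, the opening and the grip force at its end, in the units of the state.
- telemetry.get_obs(): the state, without advancing time (a new reading comes with each control period).
- camera(name): name is "scene" or "top" or "wrist"; returns (picture, depth): 420x560x3 uint8, red, green, blue; 420x560 float32, m along the optical axis (not along the pixel's ray), 0 where there is no reading.
- calibration(name): a dict with "vertical_fov" (degrees; the focal length in pixels is half the picture's height over the tangent of half this angle, whatever the lens; pixels are square), "cx", "cy" (the principal point, pixels), "rvec" (rotation vector, rad) and "tvec" (3), from world to camera coordinates, as OpenCV has them; the wrist camera has in their place "hand_eye" (4x4, takes a point from camera to tool coordinates, whose origin is the TCP and whose axes are the flange's). Camera axes: x right, y down, z forward; pixel columns grow to the right and rows downward; lengths in m; the calibration is good to about 2 mm. A picture is of the moment at which its call begins: read the wrist's pose just before it. calibration takes no time and is no camera call.
- workorder.job_done(): hands the job in; it is judged then, once.
The state is a dict: "time": time; "q": joint angles; "qd": joint speeds; "joint_efforts": joint torques, N m; "ee_pos": TCP position; "tcp_rot": TCP orientation; "wrist_force": force on the tool from outside, world axes, zero at the start; "torque": the same for the moment, N m; "opening": finger opening in m; "grasp_force": force on a finger pad.
Only numpy, scipy, OpenCV 4.12 (cv2) and the standard library are available. Lean on these libraries where they do the work, as an engineer would, in place of code of your own. Each camera call takes 0.05 s, during which the arm holds its last target. There are 200 camera calls.

## Working session

There is one attempt and no reset: what is moved stays moved. The work goes in short steps, Python scripts to look and compute and a tool call to move; the robot and the scene stay as the last step left them, time stands still between calls to the robot, and variables do not carry over. Pictures are saved under pics/ and viewed, at most 10 in all, crops included, and the job is handed in when it is done.

Besides the shell and the picture viewer there is one more tool, called after ">>>" as name([rows], argument=value, ...), one row to a line, values as JSON. play_rows: Moves the arm, as the interface text tells. Its arguments: {"type":"object","properties":{"increments":{"type":"array"},"grip_force":{"type":"number"}},"required":["increments"]}

```bash
mkdir -p pics; ls; cat > h.py <<'E'
import numpy as np,cv2
from scipy.spatial.transform import Rotation as R
from workcell import telemetry,camera,calibration,workorder
def rt(o): return R.from_euler('xyz',o['tcp_rot'],degrees=True).as_matrix()
def look(name):
    o=telemetry.get_obs(); im,d=camera(name); c=calibration(name)
    f=210/np.tan(np.radians(c['vertical_fov'])/2)
    v,u=np.mgrid[0:420,0:560]
    P=np.dstack([(u-c['cx'])/f*d,(v-c['cy'])/f*d,d])
    if name=='wrist':
        H=np.array(c['hand_eye']); W=(P@H[:3,:3].T+H[:3,3])@rt(o).T+np.array(o['ee_pos'])
    else:
        M=cv2.Rodrigues(np.array(c['rvec'],float))[0]; W=(P-np.array(c['tvec']).ravel())@M
    W[d==0]=np.nan
    return im,d,W
def save(n,im): cv2.imwrite('pics/'+n+'.png',im[...,::-1])
E
python3 - <<'E'
from h import *
print(telemetry.get_obs())
for n in('scene','top'):
    im,d,W=look(n); np.savez(n,im=im,W=W); save(n,im); print(n,calibration(n))
print(calibration('wrist'))
E
```

```text
pics
{'time': 0.0, 'q': array([7.41975018e+01, 5.01182345e+00, 1.00344206e+01, 9.50982183e+01,
       1.65019349e-03, 9.00006802e+01]), 'qd': array([ 0.06573661, -0.0714469 ,  0.04150588, -0.08051785,  0.01505509,
       -0.12598815]), 'joint_efforts': array([-4.09832501e-03, -5.20391357e+01,  4.64806151e+01,  1.61282031e-02,
       -2.64201080e-04, -7.03210802e-06]), 'ee_pos': array([0.14971711, 0.52902916, 0.2495758 ]), 'tcp_rot': array([-1.79924379e+02, -1.64929430e-03,  1.64196819e+02]), 'wrist_force': array([0.63737024, 0.52697094, 0.28667805]), 'torque': array([ 0.01899985, -0.00908509,  0.007817  ]), 'grasp_force': 0.0, 'opening': 0.08535958079091419}
scene {'vertical_fov': 47.23929875886964, 'cx': 275.87192990904504, 'cy': 207.75469304823102, 'rvec': array([ 2.14312863, -1.15175632,  0.44624245]), 'tvec': array([-0.30442991,  0.4268153 ,  0.88393016])}
top {'vertical_fov': 52.08731180510051, 'cx': 275.726160286465, 'cy': 208.31637814243877, 'rvec': array([ 2.11320565, -2.14537681,  0.21210461]), 'tvec': array([0.01003245, 0.56306449, 1.04595657])}
{'vertical_fov': 60.52846667949008, 'cx': 279.25318155333116, 'cy': 203.41617441471627, 'hand_eye': array([[ 3.19991277e-04, -9.60925167e-01, -2.76808095e-01,
         7.01482409e-02],
       [ 9.99999821e-01,  1.67443066e-04,  5.74733783e-04,
        -1.81686108e-04],
       [-5.05926561e-04, -2.76808229e-01,  9.60925048e-01,
        -1.24351370e-01],
       [ 0.00000000e+00,  0.00000000e+00,  0.00000000e+00,
         1.00000000e+00]])}
```

View pics/scene.png

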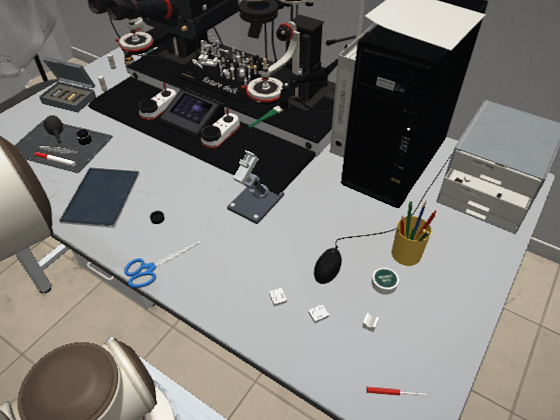

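View pics/top.png

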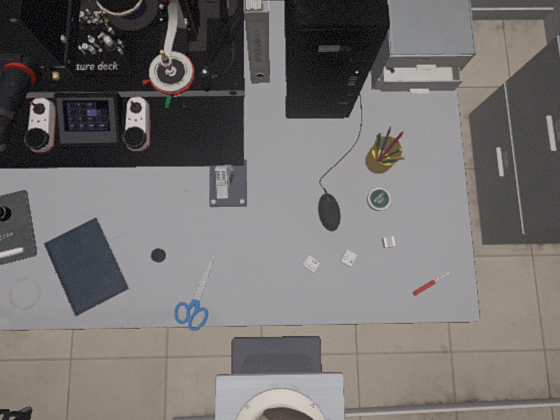

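The top view shows the stand at (225,183), white blocks at (312,264) and (348,258), the V block at (389,242), the tin at (379,199) and the lens cap at (158,255). Two things could be the gauge block: (312,264), which is farther left, and (348,258), which is the look-alike. I'll choose (312,264) and check it in a crop.

```bash
python3 - <<'E'
from h import *
z=np.load('top.npz'); im,W=z['im'],z['W']
for p in [(312,264),(348,258),(389,242),(379,199),(158,255),(225,183),(213,202),(242,202),(242,166),(222,170),(222,190)]: print(p,W[p[1],p[0]].round(4))
a=cv2.resize(im[150:220,195:265],(390,390),interpolation=3); b=cv2.resize(im[230:290,290:410],(780,390)[0:2] if 0 else (400,200),interpolation=3)
s=np.load('scene.npz')['im']; c=cv2.resize(s[135:225,215:305],(390,390),interpolation=3)
o=np.zeros((600,790,3),np.uint8); o[:390,:390]=a;o[:390,395:785]=c;o[395:595,:400]=b; save('crop',o)
# block: white points above table near
for p in [(312,264),(348,258)]:
    m=np.zeros(im.shape[:2],bool); m[p[1]-14:p[1]+14,p[0]-14:p[0]+14]=1
    m&=(W[...,2]>0.006)&(W[...,2]<.02); q=W[m]; print(m.sum(),q.mean(0),cv2.minAreaRect((q[:,:2]*1000).astype(np.float32)))
# head points above table near stand
for nm in('top','scene'):
    Z=np.load(nm+'.npz');X=Z['W']
    m=(abs(X[...,0]-W[183,225][0])<.12)&(abs(X[...,1]-W[183,225][1])<.1)
    print(nm)
    for h in range(0,220,10):
        k=m&(X[...,2]>h/1000)&(X[...,2]<=h/1000+.01)
        if k.sum(): print(h,k.sum(),np.median(X[k],0).round(4),X[k].min(0).round(3),X[k].max(0).round(3))
    k=m&(X[...,2]>.009)&(X[...,2]<.0145);print(cv2.minAreaRect((X[k][:,:2]*1000).astype(np.float32)))
E
```

```text
(312, 264) [ 0.4228 -0.0909  0.0101]
(348, 258) [ 0.4368 -0.1852  0.0099]
(389, 242) [ 0.4763 -0.2932  0.0166]
(379, 199) [ 0.5895 -0.2718  0.0251]
(158, 255) [ 0.4531  0.3115 -0.0015]
(225, 183) [0.602  0.1189 0.1698]
(213, 202) [0.5898 0.1669 0.0141]
(242, 202) [0.588  0.0899 0.0174]
(242, 166) [0.6883 0.0901 0.0122]
(222, 170) [0.6289 0.1244 0.1843]
(222, 190) [0.5918 0.1287 0.1433]
158 [ 0.42365353 -0.08769258  0.01078529] ((415.96527099609375, -97.4181137084961), (59.97749710083008, 29.76665496826172), 52.505306243896484)
156 [ 0.43685746 -0.18564854  0.01099636] ((437.1675720214844, -185.55348205566406), (29.529926300048828, 35.021610260009766), 60.61164093017578)
top
0 2156 [0.5721 0.1038 0.0016] [0.482 0.019 0.   ] [0.722 0.219 0.01 ]
10 1099 [0.644  0.1195 0.0131] [0.579 0.079 0.01 ] [0.721 0.219 0.02 ]
20 366 [0.7114 0.1486 0.0228] [0.66  0.087 0.02 ] [0.722 0.218 0.03 ]
30 30 [0.6764 0.1206 0.0335] [0.666 0.086 0.03 ] [0.72  0.206 0.039]
40 13 [0.6589 0.114  0.0482] [0.645 0.114 0.04 ] [0.672 0.128 0.05 ]
50 7 [0.6604 0.1232 0.0549] [0.653 0.116 0.05 ] [0.667 0.127 0.059]

[... 1661 characters left out ...]
] [0.604 0.11  0.1  ] [0.638 0.136 0.11 ]
110 24 [0.6186 0.122  0.1125] [0.604 0.117 0.11 ] [0.633 0.133 0.12 ]
120 16 [0.584  0.1206 0.1267] [0.577 0.116 0.123] [0.615 0.137 0.13 ]
130 28 [0.5821 0.1176 0.1364] [0.572 0.116 0.131] [0.61 0.14 0.14]
140 122 [0.5865 0.1248 0.144 ] [0.57  0.115 0.14 ] [0.625 0.143 0.15 ]
150 83 [0.6042 0.122  0.1537] [0.59  0.114 0.15 ] [0.642 0.143 0.16 ]
160 74 [0.6213 0.1213 0.1652] [0.597 0.115 0.16 ] [0.644 0.139 0.17 ]
170 77 [0.6134 0.1283 0.1741] [0.595 0.117 0.17 ] [0.636 0.141 0.18 ]
180 24 [0.6266 0.1273 0.1841] [0.622 0.116 0.18 ] [0.632 0.141 0.189]
((646.4061889648438, 128.5719451904297), (139.6408233642578, 100.07772827148438), 0.847369909286499)
```

View pics/crop.png

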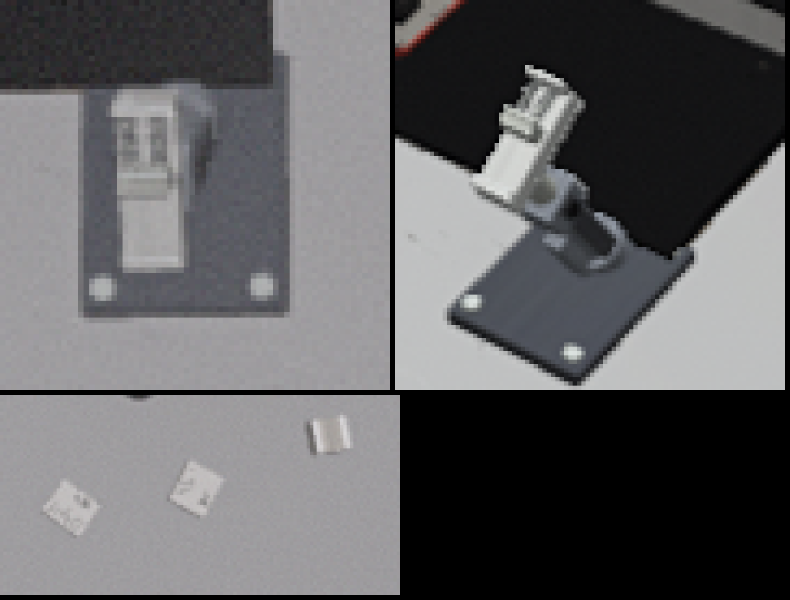

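The crop shows the head at top-view (150,180) in the first panel, with the lip at its lower end. The left gauge block is at (71,507) in the lower panel, scale up. I'll move to a pose looking down the column axis.

```bash
cat >> h.py <<'E'
def delta(pos,Rm):
    o=telemetry.get_obs(); A=rt(o)
    print('shift mm',(A.T@(np.array(pos)-o['ee_pos'])*1000).round(1),'rotvec',np.degrees(R.from_matrix(A.T@Rm).as_rotvec()).round(2),'t',round(o['time'],2))
def toolR(z,y):
    z=np.array(z,float);z/=np.linalg.norm(z);y=np.array(y,float);y-=z*(y@z);y/=np.linalg.norm(y)
    return np.column_stack([np.cross(y,z),y,z])
E
python3 - <<'E'
from h import *
delta([.54,.1285,.25],toolR([.5,0,-.866],[0,1,0]))
E
```

```text
shift mm [-484.6 -279.1   -0. ] rotvec [ -4.2  -29.82 -15.42] t 0.1
```

>>> play_rows([
  [[-485,-279,0],[-4.2,-29.8,-15.4],0],
  [[-485,-279,0],[-4.2,-29.8,-15.4],0],
  [[-485,-279,0],[-4.2,-29.8,-15.4],0],
  [[-485,-279,0],[-4.2,-29.8,-15.4],0],
  [[-485,-279,0],[-4.2,-29.8,-15.4],0],
  [[-485,-279,0],[-4.2,-29.8,-15.4],0],
  [[-485,-279,0],[-4.2,-29.8,-15.4],0],
  [[-485,-279,0],[-4.2,-29.8,-15.4],0],
  [[-485,-279,0],[-4.2,-29.8,-15.4],0],
  [[-485,-279,0],[-4.2,-29.8,-15.4],0],
  [[-485,-279,0],[-4.2,-29.8,-15.4],0],
  [[-485,-279,0],[-4.2,-29.8,-15.4],0],
  [[-485,-279,0],[-4.2,-29.8,-15.4],0],
  [[-485,-279,0],[-4.2,-29.8,-15.4],0],
  [[-485,-279,0],[-4.2,-29.8,-15.4],0],
])

```text
time: 1.6
ee_pos: [0.5398, 0.1299, 0.2503]
tcp_rot: [179.9, 30.0, -180.0]
wrist_force: [-0.2, -0.6, 0.7]
opening: 0.0853
grasp_force: 0.0
```

```bash
python3 - <<'E'
from h import *
im,d,W=look('wrist'); o=telemetry.get_obs(); print(o['time'],o['ee_pos'],o['tcp_rot']); save('w1',im); np.savez('w1',im=im,W=W)
E
```

```text
1.65 [0.53979557 0.12997981 0.25034271] [ 179.91274949   30.00060098 -179.94230582]
```

View pics/w1.png

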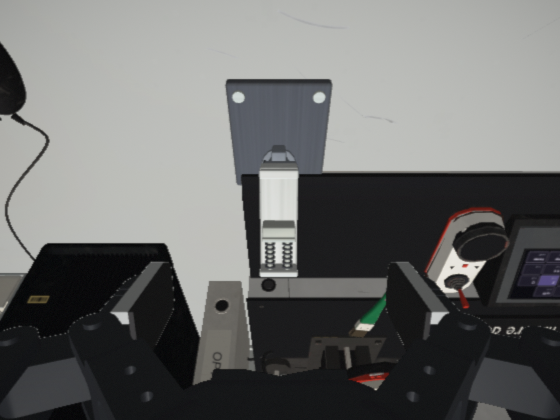

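The head is at pixels (280,165) to (280,275): lip at row 166, bare face at rows 175–215, jaw at rows 222–238. The base plate is above it and the fingers are clear at the sides.

```bash
cat > head.py <<'E'
from h import *
def head(W,near):
    ax=np.array([-.5,0,.866]); X=np.array([.866,0,.5])
    near=np.array(near)
    D=W-near; n=D@ax; x=D@X; y=D[...,1]
    m=(abs(n)<.006)&(abs(x)<.012)&(abs(y)<.02)
    n0=np.median(n[m]); m&=abs(n-n0)<.003
    # plane fit
    P=W[m]; c=P.mean(0); nn=np.linalg.svd(P-c)[2][2]; nn*=np.sign(nn[2])
    b=(abs(n-n0+.009)<.008)|(abs(n-n0)<.003); 
    k=(abs(n-n0)<.003)&(abs(x)<.013)&(abs(y)<.02)
    xs=np.arange(-.010,.011,.004); ctr=[]
    for a in xs:
        q=k&(abs(x-a)<.002); ctr.append((a*1000,*(np.array([y[q].min(),y[q].max()])*1000).round(1)))
    print('n0',n0*1000,'normal',nn.round(4),'N',m.sum()); print(ctr)
    # profile along x
    pr=[]
    for a in np.arange(-.04,.065,.002):
        q=(abs(x-a)<.001)&(abs(y-np.median(y[m]))<.006)&(abs(n)<.03)
        if q.sum(): pr.append((round(a*1000),round(1000*(np.median(n[q])-n0),1)))
    print(pr)
    return n0
E
python3 - <<'E'
from head import *
W=np.load('w1.npz')['W']; print(W[195,280],W[205,280])
head(W,W[197,280])
E
```

```text
[0.59112679 0.13051964 0.14732932] [0.59719626 0.13052728 0.15102604]
n0 -0.4149210215279741 normal [-0.496  -0.0023  0.8683] N 1278
[(np.float64(-10.0), np.float64(-13.6), np.float64(11.6)), (np.float64(-6.0), np.float64(-13.7), np.float64(11.6)), (np.float64(-2.0), np.float64(-13.8), np.float64(11.7)), (np.float64(2.0), np.float64(-13.8), np.float64(11.8)), (np.float64(6.0), np.float64(-13.9), np.float64(11.9)), (np.float64(10.0), np.float64(-14.0), np.float64(11.9))]
[(-22, np.float64(-10.0)), (-20, np.float64(-1.0)), (-18, np.float64(4.9)), (-16, np.float64(5.1)), (-14, np.float64(4.8)), (-12, np.float64(-0.0)), (-10, np.float64(0.2)), (-8, np.float64(0.2)), (-6, np.float64(0.1)), (-4, np.float64(0.1)), (-2, np.float64(-0.0)), (0, np.float64(-0.0)), (2, np.float64(0.1)), (4, np.float64(-0.1)), (6, np.float64(-0.0)), (8, np.float64(0.0)), (10, np.float64(-0.0)), (12, np.float64(-0.1)), (14, np.float64(0.0)), (16, np.float64(8.1)), (18, np.float64(16.1)), (20, np.float64(16.0)), (22, np.float64(16.0)), (24, np.float64(17.7)), (26, np.float64(17.9)), (28, np.float64(11.7)), (30, np.float64(10.9)), (32, np.float64(10.2)), (34, np.float64(8.6)), (36, np.float64(8.9)), (38, np.float64(0.3)), (40, np.float64(8.7)), (42, np.float64(0.6)), (44, np.float64(9.8)), (46, np.float64(8.9)), (48, np.float64(8.0)), (50, np.float64(12.0)), (52, np.float64(14.0)), (54, np.float64(13.2))]
```

```bash
python3 - <<'E'
from h import *
delta([.6007,.1295,.1422],toolR([.5,0,-.866],[0,1,0]))
E
```

```text
shift mm [  1.3  -0.7 124.1] rotvec [ 0.12 -0.    0.05] t 1.65
```

>>> play_rows([
  [[1.3,-0.7,40],[0,0,0],0],
  [[1.3,-0.7,80],[0,0,0],0.2],
  [[1.3,-0.7,110],[0,0,0],0.4],
  [[1.3,-0.7,124],[0,0,0],0.4],
  [[1.3,-0.7,124],[0,0,0],0.6],
  [[1.3,-0.7,124],[0,0,0],1],
  [[1.3,-0.7,124],[0,0,0],1],
  [[1.3,-0.7,124],[0,0,0],1],
  [[1.3,-0.7,124],[0,0,0],1],
  [[1.3,-0.7,124],[0,0,0],1],
], grip_force=20)

```text
time: 2.65
ee_pos: [0.6009, 0.1292, 0.1434]
tcp_rot: [179.8, 30.0, -180.0]
wrist_force: [3.4, 5.1, -6.7]
opening: 0.0255
grasp_force: 24.6
```

>>> play_rows([
  [[0,0,0],[0,0,0],1],
  [[0,0,-5],[0,0,0],1],
  [[0,0,-12],[0,0,0],1],
  [[0,0,-20],[0,0,0],1],
  [[0,0,-28],[0,0,0],1],
  [[0,0,-36],[0,0,0],1],
  [[0,0,-44],[0,0,0],1],
  [[0,0,-50],[0,0,0],1],
  [[0,0,-55],[0,0,0],1],
  [[0,0,-58],[0,0,0],1],
  [[0,0,-60],[0,0,0],1],
  [[0,0,-60],[0,0,0],1],
  [[0,0,-60],[0,0,0],1],
  [[0,0,-60],[0,0,0],1],
], grip_force=70)

```text
time: 4.05
ee_pos: [0.573, 0.1292, 0.1898]
tcp_rot: [179.8, 29.9, 179.9]
wrist_force: [62.5, 12.1, -53.2]
opening: 0.0243
grasp_force: 74.7
```

```bash
python3 - <<'E'
from h import *
o=telemetry.get_obs(); print(o['time'],o['ee_pos'],o['wrist_force'],o['opening'])
im,d,W=look('scene'); a=cv2.resize(im[130:225,215:305],(540,570),interpolation=3); save('s2',a)
E
```

```text
4.05 [0.57301011 0.12915366 0.1897654 ] [ 62.52919455  12.1150969  -53.20468956] 0.02434241972649995
```

View pics/s2.png

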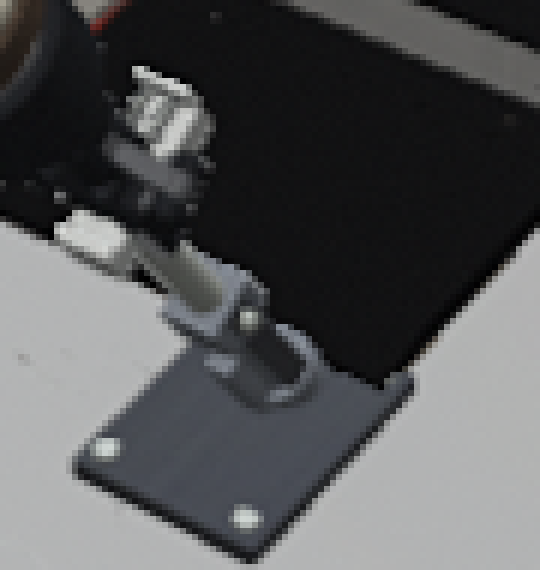

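The button shows bright on the side of the collar at (248,317), so the column looks locked. I'll relax the pull, open and back off along the axis, then check the extension.

>>> play_rows([
  [[0,0,3],[0,0,0],1],
  [[0,0,5],[0,0,0],1],
  [[0,0,5],[0,0,0],1],
  [[0,0,5],[0,0,0],0.5],
  [[0,0,5],[0,0,0],0],
  [[0,0,5],[0,0,0],0],
  [[0,0,5],[0,0,0],0],
  [[0,0,-20],[0,0,0],0],
  [[0,0,-60],[0,0,0],0],
  [[0,0,-100],[0,0,0],0],
  [[0,0,-110],[0,0,0],0],
  [[0,0,-110],[0,0,0],0],
  [[0,0,-110],[0,0,0],0],
], grip_force=30)

```text
time: 5.4
ee_pos: [0.5164, 0.1279, 0.2885]
tcp_rot: [179.9, 30.0, 180.0]
wrist_force: [0.1, 1.2, -0.1]
opening: 0.0854
grasp_force: 0.0
```

```bash
python3 - <<'E'
from head import *
o=telemetry.get_obs(); print(o['time'],o['ee_pos'],o['wrist_force'])
im,d,W=look('wrist'); np.savez('w2',im=im,W=W)
s=np.array([.5962,.1295,.150])+.058*np.array([-.5,0,.866]); print(s)
head(W,s)
E
```

```text
5.4 [0.51641724 0.12790235 0.28846264] [ 0.06283597  1.2074487  -0.14969273]
[0.5672   0.1295   0.200228]
n0 -4.388828970440112 normal [-0.5041  0.0018  0.8637] N 1321
[(np.float64(-10.0), np.float64(-12.4), np.float64(12.9)), (np.float64(-6.0), np.float64(-12.5), np.float64(13.0)), (np.float64(-2.0), np.float64(-12.5), np.float64(13.0)), (np.float64(2.0), np.float64(-12.6), np.float64(12.4)), (np.float64(6.0), np.float64(-12.6), np.float64(12.4)), (np.float64(10.0), np.float64(-12.6), np.float64(12.5))]
[(-26, np.float64(-6.4)), (-24, np.float64(3.3)), (-22, np.float64(5.0)), (-20, np.float64(5.0)), (-18, np.float64(0.1)), (-16, np.float64(-0.2)), (-14, np.float64(0.1)), (-12, np.float64(0.1)), (-10, np.float64(0.0)), (-8, np.float64(0.0)), (-6, np.float64(-0.1)), (-4, np.float64(-0.0)), (-2, np.float64(-0.1)), (0, np.float64(0.0)), (2, np.float64(0.0)), (4, np.float64(-0.0)), (6, np.float64(0.1)), (8, np.float64(0.1)), (10, np.float64(-0.1)), (12, np.float64(9.3)), (14, np.float64(16.1)), (16, np.float64(15.8)), (18, np.float64(16.2)), (20, np.float64(18.0)), (22, np.float64(17.6)), (24, np.float64(11.2)), (26, np.float64(11.2)), (28, np.float64(10.5)), (30, np.float64(7.7)), (32, np.float64(9.2)), (34, np.float64(0.2)), (36, np.float64(9.1)), (38, np.float64(8.7)), (40, np.float64(0.8)), (42, np.float64(9.4)), (44, np.float64(9.1)), (46, np.float64(13.7)), (48, np.float64(13.5))]
```

```bash
python3 - <<'E'
from h import *
im,d,W=look('scene'); np.savez('s3',im=im,W=W)
W0=np.load('scene.npz')['W'];im0=np.load('scene.npz')['im']
a=cv2.resize(im0[145:225,220:290],(394,450),interpolation=3);b=cv2.resize(im[130:210,220:290],(394,450),interpolation=3)
save('s3',np.hstack([a,b]))
for nm in('w1','w2'):
    X=np.load(nm+'.npz')['W']; k=(X[...,2]>.008)&(X[...,2]<.016)&(abs(X[...,1]-.13)<.06)&(X[...,0]>.55)&(X[...,0]<.68)
    q=X[k]; print(nm,np.percentile(q[:,0],.5),np.median(q[:,2]),np.percentile(q[:,1],[.5,99.5]))
# axial histogram, in the plane y, of grey collar/head along column axis through (.5962,.1295,.15)
s=np.array([.5962,.1295,.150]);ax=np.array([-.5,0,.866]);Xx=np.array([.866,0,.5])
for X in(W0,W):
    D=X-s;n=D@ax;x=D@Xx;y=D[...,1]
    pr=[]
    for a in np.arange(-.14,.07,.004):
        q=(abs(n-a)<.002)&(abs(x)<.03)&(abs(y)<.03)
        if q.sum()>1: pr.append((round(a*1000),int(q.sum()),round(x[q].min()*1000),round(x[q].max()*1000),round(y[q].min()*1000)))
    print(pr)
E
```

```text
w1 0.5791027312973134 0.01274172431499658 [0.08051057 0.1788568 ]
w2 0.5790490604869393 0.012741605265417899 [0.08045325 0.17893176]
[(-140, 31, -29, 15, -30), (-136, 14, -20, 13, -18), (-132, 7, -25, 4, -16), (-128, 10, -24, -3, -17), (-124, 8, -23, 4, -16), (-120, 10, -24, 7, -17), (-116, 9, -21, -1, -18), (-112, 9, -24, 1, -17), (-108, 9, -25, 3, -17), (-104, 10, -24, 5, -17), (-100, 8, -23, 2, -18), (-96, 18, -24, 5, -16), (-92, 9, -24, -1, -17), (-88, 8, -20, 3, -17), (-84, 6, -9, 5, -17), (-80, 5, -18, -1, -16), (-76, 12, -18, 11, -19), (-72, 8, -18, 13, -16), (-68, 12, -19, 9, -17), (-64, 13, -18, 13, -15), (-60, 9, -18, 11, -16), (-56, 25, -18, 13, -16), (-52, 44, -18, 13, -15), (-48, 12, -18, 13, -19), (-44, 5, -11, 1, -9), (-40, 5, -10, 1, -9), (-36, 5, -7, 3, -9), (-32, 5, -9, 3, -8), (-24, 2, -5, -4, -10), (-16, 8, -24, 25, -13), (-12, 25, -27, 30, -15), (-8, 16, -27, 26, -14), (-4, 38, -26, 30, -14), (0, 110, -27, 30, -15), (4, 53, -26, 30, -14), (8, 17, -25, 27, -13), (12, 16, 10, 30, -10), (16, 27, 10, 28, -12), (20, 9, 10, 19, -11)]
[(-140, 34, -30, 15, -28), (-136, 2
[... 449 characters left out ...]
, (-60, 17, -19, 9, -21), (-56, 23, -18, 13, -17), (-52, 55, -19, 13, -16), (-48, 17, -17, 10, -18), (-44, 4, -11, -1, -7), (-40, 6, -10, 3, -10), (-36, 3, -10, -1, -7), (-32, 8, -10, 3, -10), (-28, 5, -9, -1, -9), (-24, 6, -10, 5, -8), (-20, 5, -8, 6, -8), (-16, 7, -11, 6, -8), (-12, 4, -8, 1, -10), (-8, 7, -11, 3, -9), (-4, 6, -11, 5, -8), (0, 7, -11, 2, -8), (4, 8, -10, 5, -9), (8, 6, -6, 5, -10), (12, 6, -11, 0, -9), (16, 6, -10, 5, -8), (20, 4, -10, 1, -7), (24, 6, -8, 5, -9), (36, 8, -26, 27, -13), (40, 25, -27, 30, -14), (44, 23, -27, 28, -14), (48, 27, -26, 30, -15), (52, 116, -26, 29, -14), (56, 65, -27, 29, -15), (60, 19, -26, 28, -13), (64, 10, 10, 30, -11), (68, 14, 10, 22, -12)]
```

View pics/s3.png

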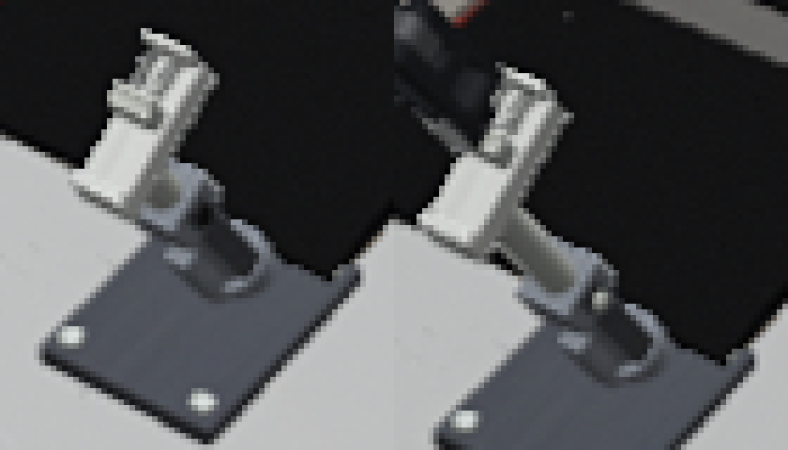

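The close-up confirms it: the button is out of the collar at (600,300) in the right panel and absent in the left one. The column is locked. Next is the gauge block.

```bash
python3 - <<'E'
from h import *
delta([.424,-.088,.14],toolR([0,0,-1],[0,1,0]))
E
```

```text
shift mm [ 153.3 -215.9   81.9] rotvec [ 1.000e-02  2.986e+01 -4.000e-02] t 5.5
```

>>> play_rows([
  [[0,-40,-25],[0,0,0],0],
  [[40,-90,0],[0,8,0],0],
  [[80,-140,20],[0,16,0],0],
  [[120,-180,50],[0,24,0],0],
  [[153,-216,82],[0,29.9,0],0],
  [[153,-216,82],[0,29.9,0],0],
  [[153,-216,82],[0,29.9,0],0],
  [[153,-216,82],[0,29.9,0],0],
  [[153,-216,82],[0,29.9,0],0],
  [[153,-216,82],[0,29.9,0],0],
])

```text
time: 6.5
ee_pos: [0.4257, -0.0872, 0.1432]
tcp_rot: [179.9, 0.3, -180.0]
wrist_force: [0.3, -0.7, 0.4]
opening: 0.0854
grasp_force: 0.0
```

```bash
cat > blk.py <<'E'
from h import *
im,d,W=look('wrist'); o=telemetry.get_obs(); print(o['time'],o['ee_pos'],o['tcp_rot'],o['q'].round(1))
save('w3',im)
m=(W[...,2]>.007)&(W[...,2]<.016)&(np.hypot(W[...,0]-.423,W[...,1]+.09)<.035)
n,l,st,_=cv2.connectedComponentsWithStats(m.astype(np.uint8)); i=1+np.argmax(st[1:,4]); q=W[l==i]
print(st[i],np.median(q[:,2])); (c,s,a)=cv2.minAreaRect((q[:,:2]*1000).astype(np.float32)); print(c,s,a)
b=cv2.boxPoints((c,s,a)); print(b)
E
python3 blk.py
```

```text
6.55 [ 0.4256709  -0.08715709  0.14313229] [ 179.95292305    0.25132697 -179.94093521] [-11.6 -11.9 -17.9  83.8   0.1 -11.7]
[ 248  165   62   60 1916] 0.011721576759831168
(423.8805236816406, -87.61160278320312) (35.22690200805664, 30.101591110229492) 53.197452545166016
[[ 401.27777   -92.698456]
 [ 425.38025  -110.731094]
 [ 446.48328   -82.52475 ]
 [ 422.3808    -64.49211 ]]
```

View pics/w3.png

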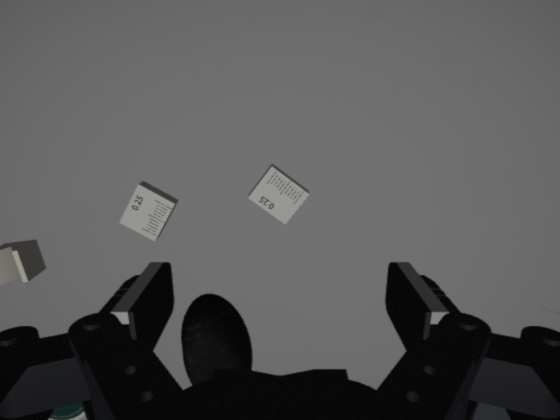

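The block is at pixel (279,194), the look-alike at (149,211) and the V block at (20,262). The fit gives a centre of (0.4239, -0.0876) with the long side along (0.6, 0.8).

```bash
python3 - <<'E'
from h import *
delta([.4239,-.0876,.020],toolR([0,0,-1],[-.8,.6,0]))
E
```

```text
shift mm [  2.3  -0.5 123.1] rotvec [ -0.07   0.25 -53.07] t 6.55
```

>>> play_rows([
  [[2.3,-0.5,10],[0,0.2,-8],0],
  [[2.3,-0.5,20],[0,0.2,-16],0],
  [[2.3,-0.5,30],[0,0.2,-24],0],
  [[2.3,-0.5,45],[0,0.2,-32],0],
  [[2.3,-0.5,60],[0,0.2,-40],0],
  [[2.3,-0.5,75],[0,0.2,-48],0],
  [[2.3,-0.5,90],[0,0.2,-53.1],0.3],
  [[2.3,-0.5,105],[0,0.2,-53.1],0.5],
  [[2.3,-0.5,115],[0,0.2,-53.1],0.5],
  [[2.3,-0.5,121],[0,0.2,-53.1],0.5],
  [[2.3,-0.5,123],[0,0.2,-53.1],0.5],
  [[2.3,-0.5,123],[0,0.2,-53.1],0.5],
], grip_force=30)

```text
time: 7.75
ee_pos: [0.4229, -0.0881, 0.019]
tcp_rot: [180.0, -0.0, -126.9]
wrist_force: [-0.3, 0.4, 0.1]
opening: 0.0428
grasp_force: 0.0
```

>>> play_rows([
  [[-1,0,0],[0,0,0],0.5],
  [[-1,0,0],[0,0,0],0.6],
  [[-1,0,0],[0,0,0],1],
  [[-1,0,0],[0,0,0],1],
  [[-1,0,0],[0,0,0],1],
  [[-1,0,0],[0,0,0],1],
  [[-1,0,0],[0,0,0],1],
], grip_force=30)

```text
time: 8.45
ee_pos: [0.4237, -0.0874, 0.0193]
tcp_rot: [-180.0, -0.0, -126.9]
wrist_force: [0.2, 1.4, 5.3]
opening: 0.029
grasp_force: 30.3
```

>>> play_rows([
  [[0,0,0],[0,0,0],1],
  [[0,0,-20],[0,0,0],1],
  [[0,0,-60],[0,0,8],1],
  [[0,0,-100],[0,0,16],1],
  [[0,0,-140],[0,0,24],1],
  [[0,0,-180],[0,0,32],1],
  [[0,0,-220],[0,0,40],1],
  [[0,0,-240],[0,0,48],1],
  [[0,0,-240],[0,0,53],1],
  [[0,0,-240],[0,0,53],1],
  [[0,0,-240],[0,0,53],1],
], grip_force=60)

```text
time: 9.55
ee_pos: [0.4234, -0.0873, 0.258]
tcp_rot: [-180.0, -0.1, -179.8]
wrist_force: [-1.4, 0.1, -0.7]
opening: 0.0284
grasp_force: 60.0
```

```bash
cat >> h.py <<'E'
S=np.array([.5683,.1296,.1958]);AX=np.array([-.5,0,.866]);XX=np.array([.866,0,.5])
def place(x,h,y=0,bx=0,bz=.0195):  # block centre x, bottom height h; bx: block offset along slope in tool
    return S+XX*(x-bx)+AX*(h+bz)+np.array([0,y,0]), toolR(-AX,[0,1,0])
E
python3 - <<'E'
from h import *
o=telemetry.get_obs();print(o['ee_pos'],o['tcp_rot'],o['opening'],o['wrist_force'])
delta(*place(-.012,.045))
im,d,W=look('wrist'); save('w4',im[200:420]); H=np.array(calibration('wrist')['hand_eye'])
# points in tool frame near block
T=(W-o['ee_pos'])@rt(o)
m=(abs(T[...,0])<.04)&(abs(T[...,1])<.013)&(T[...,2]>-.005)&(T[...,2]<.04)
q=T[m]; print(m.sum(),np.median(q,0),q.min(0),q.max(0))
for a in np.arange(-.024,.026,.002):
    k=m&(abs(T[...,0]-a)<.001); 
    if k.sum(): print(round(a*1000),int(k.sum()),(np.median(T[k][:,2])*1000).round(1),end=' | ')
E
```

```text
[ 0.42337622 -0.08731333  0.25803004] [-1.79995380e+02 -1.32374021e-01 -1.79767287e+02] 0.02841674868255598 [-1.3923285   0.10104255 -0.68048818]
shift mm [-103.2  216.5   12.1] rotvec [  0.06 -30.13   0.23] t 9.55
5558 [0.00311616 0.0001633  0.00783898] [-0.01797016 -0.01299953  0.0056321 ] [0.01836439 0.01299324 0.01904012]
-18 45 8.1 | -16 251 7.8 | -14 263 7.7 | -12 258 7.8 | -10 266 7.7 | -8 270 7.7 | -6 279 7.7 | -4 277 7.7 | -2 287 7.7 | 0 288 7.8 | 2 271 7.8 | 4 300 7.7 | 6 283 7.7 | 8 302 7.8 | 10 306 7.8 | 12 295 7.8 | 14 308 7.7 | 16 316 7.8 | 18 693 12.1 |
```

>>> play_rows([
  [[-20,40,0],[0,-8,0],1],
  [[-40,80,0],[0,-16,0],1],
  [[-60,120,5],[0,-24,0],1],
  [[-80,165,8],[0,-30.1,0.2],1],
  [[-95,200,11],[0,-30.1,0.2],1],
  [[-103,216.5,12.1],[0,-30.1,0.2],1],
  [[-103,216.5,12.1],[0,-30.1,0.2],1],
  [[-103,216.5,12.1],[0,-30.1,0.2],1],
  [[-103,216.5,12.1],[0,-30.1,0.2],1],
  [[-103,216.5,12.1],[0,-30.1,0.2],1],
])

```text
time: 10.6
ee_pos: [0.5262, 0.1284, 0.2465]
tcp_rot: [180.0, 30.0, 179.8]
wrist_force: [-0.4, 0.4, -1.6]
opening: 0.0286
grasp_force: 60.0
```

```bash
python3 - <<'E'
from h import *
o=telemetry.get_obs();print(o['time'],o['ee_pos'],o['tcp_rot'],o['opening'],o['wrist_force'])
delta(*place(-.009,.0085,bz=.0188)); delta(*place(.003,.0085,bz=.0188)); delta(*place(.003,.0,bz=.0188))
im,d,W=look('wrist'); save('w4',im)
E
```

```text
10.6 [0.52619669 0.12841074 0.24647656] [179.97392165  30.03083618 179.81977614] 0.02860755232511533 [-0.38261826  0.37458003 -1.60775304]
shift mm [-2.1  1.2 37.6] rotvec [-0.06  0.03 -0.16] t 10.6
shift mm [-14.1   1.3  37.6] rotvec [-0.06  0.03 -0.16] t 10.6
shift mm [-14.1   1.3  46.1] rotvec [-0.06  0.03 -0.16] t 10.6
```

View pics/w4.png

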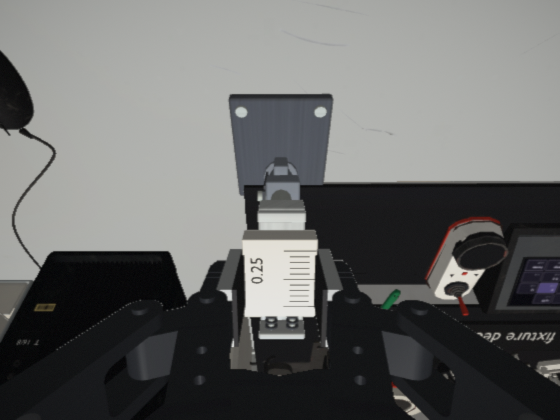

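The block is square in the fingers at (280,273), directly above the head, and the button is still out at (262,197). Next I lower to 8.5 mm and push the jaw back.

>>> play_rows([
  [[-2,1.2,15],[0,0,-0.2],1],
  [[-2,1.2,30],[0,0,-0.2],1],
  [[-2,1.2,37.6],[0,0,-0.2],1],
  [[-2,1.2,37.6],[0,0,-0.2],1],
  [[-5,1.2,37.6],[0,0,-0.2],1],
  [[-8,1.2,37.6],[0,0,-0.2],1],
  [[-11,1.2,37.6],[0,0,-0.2],1],
  [[-14,1.2,37.6],[0,0,-0.2],1],
  [[-14.3,1.2,37.6],[0,0,-0.2],1],
  [[-14.3,1.2,37.6],[0,0,-0.2],1],
])

```text
time: 11.65
ee_pos: [0.5574, 0.1305, 0.221]
tcp_rot: [-179.9, 30.0, -179.9]
wrist_force: [-4.5, -0.5, -2.1]
opening: 0.0282
grasp_force: 60.2
```

```bash
python3 - <<'E'
from h import *
o=telemetry.get_obs();print(o['time'],o['ee_pos'],o['tcp_rot'],o['opening'],o['wrist_force'],o['wrist_force']@XX)
delta(*place(.003,.0085,bz=.0188)); delta(*place(.003,.0,bz=.0188))
im,d,W=look('wrist'); T=(W-S); n=T@AX;x=T@XX;y=T[...,1]
for a in np.arange(-.026,.054,.002):
    k=(abs(x-a)<.001)&(abs(y)<.008)&(abs(n)<.03)
    if k.sum(): print(round(a*1000),(np.median(n[k])*1000).round(1),end=' | ')
E
```

```text
11.65 [0.55738047 0.13050467 0.22095417] [-179.92407135   30.00672087 -179.89326118] 0.028167923462853305 [-4.50959157 -0.46487272 -2.05210993] -4.931361267386131
shift mm [ 0.1 -0.9 -0.1] rotvec [-0.02  0.01  0.09] t 11.65
shift mm [ 0.1 -0.9  8.4] rotvec [-0.02  0.01  0.09] t 11.65
-24 -3.8 | -22 4.8 | -20 5.0 | -18 4.8 | -16 0.0 | -14 13.7 | -12 18.5 | -10 19.3 | -8 19.3 | -6 19.3 | -4 19.4 | -2 19.3 | 0 19.4 | 2 19.3 | 4 19.4 | 6 19.4 | 8 19.3 | 10 19.3 | 12 19.3 | 14 19.4 | 16 19.3 | 18 19.3 | 20 19.3 | 22 17.3 | 24 16.0 | 26 16.0 | 28 17.1 | 30 17.7 | 32 17.0 | 36 11.3 | 38 11.2 | 40 11.0 | 42 11.0 | 44 10.9 | 46 11.3 | 48 14.0 | 50 13.5 |
```

The jaw pushes back with about 5 N and the block clears the lip by about 3 mm. Now I lower it, ease it back to the lip and release.

>>> play_rows([
  [[0,-0.9,3],[0,0,0],1],
  [[0,-0.9,6],[0,0,0],1],
  [[0,-0.9,8],[0,0,0],1],
  [[0,-0.9,8.4],[0,0,0],1],
  [[0,-0.9,8.4],[0,0,0],1],
  [[1,-0.9,8.4],[0,0,0],1],
  [[2,-0.9,8.4],[0,0,0],1],
  [[2.6,-0.9,8.4],[0,0,0],1],
  [[2.6,-0.9,8.4],[0,0,0],1],
])

```text
time: 12.6
ee_pos: [0.5593, 0.1295, 0.2123]
tcp_rot: [-179.9, 30.0, -179.9]
wrist_force: [-2.5, 0.1, -4.2]
opening: 0.0281
grasp_force: 59.9
```

```bash
cat > prof.py <<'E'
from h import *
o=telemetry.get_obs();print(o['time'],o['ee_pos'],o['opening'],o['wrist_force'],o['wrist_force']@XX,o['wrist_force']@AX)
im,d,W=look('wrist'); T=(W-S); n=T@AX;x=T@XX;y=T[...,1]
for a in np.arange(-.028,.054,.002):
    k=(abs(x-a)<.001)&(abs(y)<.008)&(abs(n)<.03)
    if k.sum(): print(round(a*1000),(np.median(n[k])*1000).round(1),end=' | ')
k=(abs(n-.011)<.003)&(abs(x)<.013)&(abs(y)<.03); P=W[k]
if k.sum()>50:
    nn=np.linalg.svd(P-P.mean(0))[2][2]; print('\nangle',np.degrees(np.arccos(abs(nn@AX))))
    q=(abs(n-.011)<.003)&(abs(x)<.025)&(abs(y)<.03); print(cv2.minAreaRect((np.c_[x[q],y[q]]*1000).astype(np.float32)))
save('w%d'%int(o['time']*10),im)
E
python3 prof.py
```

```text
12.6 [0.55931004 0.1295366  0.21232192] 0.028083128682731478 [-2.52136938  0.09036186 -4.21043506] -4.288723412027732 -2.3855520683824736
-24 -4.3 | -22 4.3 | -20 4.6 | -18 4.5 | -16 9.6 | -14 10.9 | -12 10.8 | -10 10.9 | -8 10.9 | -6 10.9 | -4 10.8 | -2 11.0 | 0 10.8 | 2 11.0 | 4 10.8 | 6 10.9 | 8 10.9 | 10 10.9 | 12 10.9 | 14 10.9 | 16 10.9 | 18 13.1 | 20 15.5 | 22 15.5 | 24 15.7 | 26 17.1 | 28 17.2 | 32 12.0 | 34 11.4 | 36 10.6 | 38 10.9 | 40 10.5 | 42 9.6 | 44 10.0 | 46 8.2 | 48 10.5 | 
angle 0.4277884151635225
((-0.8769559860229492, 2.494953155517578), (44.558719635009766, 48.633460998535156), 29.077043533325195)
```

>>> play_rows([
  [[0,0,0.4],[0,0,0],1],
  [[0,0,0.4],[0,0,0],0.6],
  [[0,0,0.4],[0,0,0],0.5],
  [[0,0,0.4],[0,0,0],0.4],
  [[0,0,0.4],[0,0,0],0.2],
  [[0,0,0.4],[0,0,0],0.2],
  [[0,0,-30],[0,0,0],0.1],
  [[0,0,-60],[0,0,0],0],
  [[0,0,-90],[0,0,0],0],
  [[0,0,-90],[0,0,0],0],
  [[0,0,-90],[0,0,0],0],
], grip_force=20)

```text
time: 13.75
ee_pos: [0.5146, 0.1297, 0.291]
tcp_rot: [-180.0, 30.1, -179.9]
wrist_force: [-0.5, -0.3, -0.6]
opening: 0.0856
grasp_force: 0.0
```

```bash
python3 prof.py; ls pics
```

```text
13.75 [0.51456626 0.12974842 0.29100978] 0.08555695406855558 [-0.53036385 -0.25820092 -0.57167992] -0.7451350557879761 -0.2298928823800636
-24 -3.4 | -22 4.5 | -20 4.6 | -18 5.1 | -16 10.9 | -14 10.9 | -12 10.9 | -10 11.0 | -8 10.8 | -6 11.0 | -4 11.0 | -2 11.0 | 0 11.0 | 2 11.1 | 4 11.1 | 6 11.0 | 8 10.9 | 10 10.9 | 12 11.1 | 14 11.0 | 16 10.9 | 18 13.6 | 20 15.5 | 22 15.5 | 24 15.7 | 26 17.3 | 28 17.2 | 30 11.7 | 32 10.0 | 34 10.4 | 36 9.8 | 38 8.8 | 40 9.6 | 42 1.3 | 44 10.0 | 46 10.5 | 48 13.6 | 50 12.9 | 
angle 0.42190942475305077
((3.1199779510498047, 0.09248828887939453), (41.46452713012695, 29.779027938842773), 0.8610341548919678)
crop.png
s2.png
s3.png
scene.png
top.png
w1.png
w126.png
w137.png
w3.png
w4.png
```

View pics/w137.png

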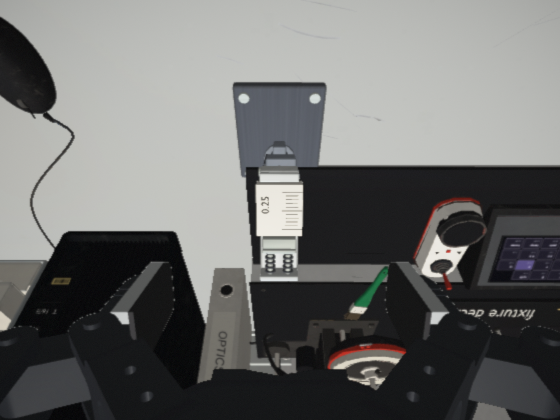

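The block sits square between lip and jaw at (280,210), scale up, and the gripper is clear.

```bash
python3 -c "
from h import *
print(workorder.job_done())"
```

```text
the job is handed in; nothing more can be done
None
```

The job is handed in at about 14 s on the robot's clock: the column is locked with its button out, the leftmost gauge block is clamped in the head scale up (about 0.5 mm off fully seated by camera, tolerance 2.5 mm), and the arm never went near the V block, wax tin or lens cap; no verdict was returned.

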